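# Refit the mist line's bayonet strainer

## Robot

A 6-joint arm with a two-finger parallel gripper is mounted at the origin on the work surface. World frame = base frame: x ahead of the robot, y to its left, z up, the work surface at z = 0. Lengths are in mm, angles in rad, forces in N, time in s.
With the tool pointing down it reaches from about 350 to 725 mm from the base axis. Payload 4.3 kg.
Tool frame: the origin (TCP) lies midway between the tips of the shut fingers; the grasp point (between the pads) lies 19 mm behind it; z points along the fingers, x is the direction in which the jaws open and shut, and the axes are right-handed (so a half turn about z gives the same grasp; the last joint's range is limited). The gripper opens to 85 mm and grips with 20 to 120 N. Pads are 22 mm wide; open, the fingers measure 114 mm over their backs; the gripper's body (76 mm by 85 mm) begins 54 mm behind the grasp point. The pads swing forward as they close: fully open they stand 13 mm farther back than shut.
Start: joints at [1.047, 0.377, 0.081, 1.274, 0, 1.46], TCP at [231.213, 526.505, 231.329] pointing down, gripper open.
Joint ranges: [-2.72, 2.72], [-0.84, 1.66], [-1.02, 1.22], [-1.77, 2.12], [-1.37, 1.28], [-3.14, 3.14]. Speed limits (rad/s): [2.57, 2.57, 3.14, 3.14, 3.14, 3.14].

## Interface

Orientations are given as a unit quaternion [x, y, z, w].
In Python, from cell import * gives the robot as it stands.
- The arm moves only by the tool servo_tool, never from a script. Its argument "rows" is a list of rows, each an object with "claw": the gripper command: -1 is shut, 1 is fully open, values between are in proportion; "offset": the shift along the tool's x, y, z in mm, a list of three; "twist": the turn about the tool's z in rad. A call has 1 to 20 rows; each row is the pose to reach, as a shift and turn from the pose commanded when the call began, along the tool's axes at that moment; what a row does not reach only later rows make up. A row lasts 1/8 s, in which the tool goes at most 62.5 mm and 10.7 degrees, less where a joint would pass 70% of its speed; a pose out of reach is approached as far as the arm can. A call with a gripper value outside its range is refused whole. The fingers move at their own pace and stop on an object; "grip_force" is the grip in N (left out, the last holds). Time passes only in rows, so rows that repeat a pose let the fingers close. It gives the time, the measured TCP pose, the force and the opening at its end, in the units of the state.
- state(): the state, without advancing time (a new reading comes with each control period).
- grab_frame(name): name is "scene" or "top"; returns a dict with "frame" (420x560x3 uint8, red, green, blue), "depth" (420x560 float32, mm along the optical axis (not along the pixel's ray), 0 where there is no reading), "camera_matrix" (3x3 intrinsics, pixels), "position" and "orientation" of the camera in the world. Camera axes: x right, y down, z forward; pixel columns grow to the right and rows downward; lengths in mm; the calibration is good to about 2 mm. A picture is of the moment at which its call begins.
- job_done(): hands the job in, once; it reports no verdict.
The state is a dict: "t": time; "joint_positions": joint angles; "qd": joint speeds; "joint_torque": joint torques, N m; "position": TCP position; "eef_rot": TCP orientation; "ft_force": force on the tool from outside, world axes, zero at the start; "ft_torque": the same for the moment, N m; "finger_gap": finger opening in mm.
Only numpy, scipy, OpenCV 4.12 (cv2) and the standard library are available. Lean on these libraries where they do the work, as an engineer would, in place of code of your own. Each camera call takes 0.05 s, during which the arm holds its last target.

## Task

The strainer of the misting line, the steel bowl with the tall hoop handle, stands on the bench. Pick it up by its hoop, pass the hoop round the filter head so that the bowl comes under the collar, feel for the slots, push it up and twist it counter-clockwise (seen from above) until the lugs drop into their lock, then let go so that it hangs there by itself. Be gentle: do not force it against the head or tip it over, and leave the other things on the bench where they are.

Things in the scene. Friction and masses are not known exactly. Their poses are not given: they have to be found in the camera images.
- strainer_grip (a point): Middle of the bar on top of the strainer's hoop handle, on the strainer's axis, 200 mm above its underside. The bar is 152 mm long, 18 mm thick, 20 mm high (190 to 210 mm up). Axes: x across the bar, y along it, z up. The hoop's two uprights (12 x 8 mm) stand 72 mm either side of the axis. The strainer stands upright on the bench and looks the same after a half turn.
- strainer: The strainer, one rigid part, about 0.3 kg. Origin: centre of its underside; axes as strainer_grip. Steel bowl 80 mm across, 52 mm tall; on it a black flange disc 96 mm across, its top 60 mm up; then a neck 55 mm across up to 81 mm and a tapered nose with a flat top 42 mm across, 92 mm up.
- strainer_lug (a point): Outer face of one of the two lugs that stick out of the strainer's neck, straight below the bar's two ends (along its y and -y): each 13 mm wide, 6 mm high (75 to 81 mm above the strainer's underside), reaching out to 33.5 mm from the axis.
- head: Filter head on a stand, fixed to the bench. Origin: on its vertical axis at bench height, z up. The head is 100 mm across, from 150 (open underside) to 212 mm above the bench. A level pipe 28 mm thick, 193 mm up, runs from it along +x to a stand pipe 135 mm away, 36 mm thick, 213 mm tall, with a valve lever to 226 mm. The hoop comes round it from the -x side, bar along the head's y.
- mouth (a point): Centre of the collar's underside, axes as head. Bore 58 mm across. Its ledge, 10 mm thick, has two opposite, unseen slots 16 mm wide for the lugs. Nominally the bar's y stands at -0.49 rad (clockwise from above) from the head's y when the lugs enter; the collar may be turned up to 0.3 rad either way, so feel for it (fits within about 0.05 rad). Lugs that miss hit the underside hard, bar's middle 269 mm up.
- lock (a point): Where the bar's middle is when locked: 280 mm above the bench. In the slots a sprung gasket is met at 276 mm (4 N there, plus 0.5 N per mm); lugs clear the ledge from 285 mm; the flange hits the collar at 290 mm. Turn above 285 mm, counter-clockwise from above: 0.9 rad past the slots the ledge drops 5 mm into pockets, a hard stop comes at 1.05 rad. Let down there, the spring keeps the lugs in the pockets.
- cell_tray: Bystander: black cell tray, 200 x 280 x 45 mm, lying flat. Origin: centre of its underside.
- clay_pot: Bystander: open terracotta pot, 90 mm across, 85 mm tall. Origin: centre of its underside.
- seed_dish: Bystander: shallow white dish, 100 mm across, 30 mm tall. Origin: centre of its underside.
- seed_jar: Bystander: glass jar with a steel cap, 60 mm across, 90 mm tall. Origin: centre of its underside.
- trowel: Bystander: small flat hand tool lying on the bench, about 250 mm long. Origin: under its middle.
- coupling: Bystander: short stepped pipe coupling, 44 mm across, 26 mm tall. Origin: centre of its underside.
- steel_pail: Bystander: open steel pot with two small side handles, 110 mm across, 110 mm tall. Origin: centre of its underside.
Things that resemble listed ones, but are neither listed nor needed, are in the scene too. What is shaped like the strainer but pink or red is not meant.

How it is judged (in metres and radians):
On the way, in this order (a step that is already met when the one before it is completed fails the run):
1. the strainer is brought under the head, lugs still below the collar (horizontal distance between strainer_grip and head below 0.012 m and z of strainer_grip in the frame of head between 0.23 and 0.272 m), for 0.1 s.
2. the lugs are pushed up above the ledge (horizontal distance between strainer_grip and head below 0.006 m and z of strainer_grip in the frame of head above 0.2835 m), for 0.1 s.
At the end, for the whole second after the job is handed in: The strainer hangs in the head's collar by itself, let go, with its lugs down in the lock pockets: the bar's middle 277.5 to 282.5 mm above the bench (on the ledge it would hang at 285 mm, unlocked it falls), within 4 mm of the head's axis, upright within 0.06 rad (horizontal distance between strainer_grip and head below 0.004 m and z of strainer_grip in the frame of head between 0.2775 and 0.2825 m and angle between strainer_grip's own z axis and vertical below 0.06 rad); the robot touches nothing.
It fails at once if the strainer is forced against the head or collar with more than 60 N (contact force between strainer and collar above 60 N or contact force between strainer and head above 60 N).
It fails at once if the strainer is tipped by more than 0.5 rad (angle between strainer_grip's own z axis and vertical above 0.5 rad).
It fails at once if another thing on the bench is moved by more than 25 mm (distance of any of cell_tray, clay_pot, seed_dish, seed_jar, trowel, coupling, steel_pail from where it was at the start of the episode above 0.025 m).
It also fails if it takes over 72 s, if anything falls off the work surface, if the arm or the gripper's body presses on something with over 40 N, if the wrist force passes 120 N, or if a joint passes its speed limit or range.

## Working session

There is one attempt and no reset: what is moved stays moved. The work goes in short steps, Python scripts to look and compute and a tool call to move; the robot and the scene stay as the last step left them, time stands still between calls to the robot, and variables do not carry over. Pictures are saved under pics/ and viewed, and the job is handed in when it is done.

Besides the shell and the picture viewer there is one more tool, called after "Emit:" by a JSON object that holds its "name" and its "arguments", one argument or row to a line. servo_tool: Moves the arm, as the interface text tells. Its arguments: {"type":"object","properties":{"rows":{"type":"array","items":{"type":"object","properties":{"claw":{"type":"number"},"offset":{"type":"array","items":{"type":"number"}},"twist":{"type":"number"}}}},"grip_force":{"type":"number"}},"required":["rows"]}

```bash
mkdir -p pics; ls
cat > h.py <<'E'
from cell import *
import numpy as np, cv2, pickle
from scipy.spatial.transform import Rotation as R
def snap(n,tag):
    f=grab_frame(n); cv2.imwrite(f'pics/{tag}.png',f['frame'][:,:,::-1]); pickle.dump(f,open(f'pics/{tag}.pkl','wb')); return f
def cloud(f):
    K=np.array(f['camera_matrix']);d=f['depth'];v,u=np.indices(d.shape)
    p=np.stack([(u-K[0,2])/K[0,0]*d,(v-K[1,2])/K[1,1]*d,d],-1)
    return p@R.from_quat(f['orientation']).as_matrix().T+np.array(f['position'])
def load(tag): return pickle.load(open(f'pics/{tag}.pkl','rb'))
E
python3 - <<'E'
from h import *
for n in('scene','top'):
    f=snap(n,n+'1');print(n,f['position'],R.from_quat(f['orientation']).as_matrix().round(3).tolist(),f['camera_matrix'])
print(state())
E
```

```text
pics
scene [1073.08597217 -896.5584912  1278.99322202] [[0.815, 0.43, -0.388], [0.579, -0.596, 0.556], [0.008, -0.679, -0.735]] [[492.02547593   0.         280.86342299]
 [  0.         492.02547593 206.79468706]
 [  0.           0.           1.        ]]
top [ 425.15068167  -54.95924183 1489.11787834] [[-0.014, -0.998, 0.057], [-1.0, 0.014, -0.001], [-0.0, -0.057, -0.998]] [[454.69572163   0.         273.05063063]
 [  0.         454.69572163 209.23393403]
 [  0.           0.           1.        ]]
{'t': 0.1, 'joint_positions': array([1.04670555e+00, 3.78007952e-01, 7.97775170e-02, 1.27440656e+00,
       1.77858024e-05, 1.46049919e+00]), 'qd': array([-1.74154298e-05,  5.21350382e-04,  2.12320009e-03,  4.08812978e-04,
        7.80049316e-04, -8.21386013e-05]), 'joint_torque': array([ 1.00853187e-03, -4.64695323e+01,  2.70581782e+01,  1.20480018e-02,
       -1.14038023e-04,  4.02366311e-06]), 'position': array([230.89347182, 525.96847202, 230.45104438]), 'eef_rot': array([ 8.37282661e-01,  5.46769511e-01, -8.25300993e-04,  4.07396598e-04]), 'ft_force': array([ 0.254907  , -0.91061721, -0.23898465]), 'ft_torque': array([ 0.04252704,  0.01364389, -0.02382894]), 'finger_gap': 85.56528864088584}
```

View pics/scene1.png

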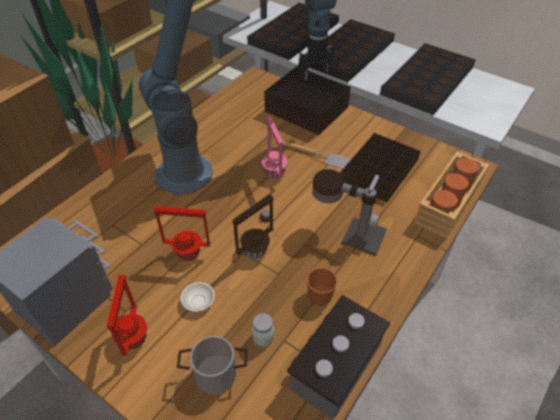

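View pics/top1.png

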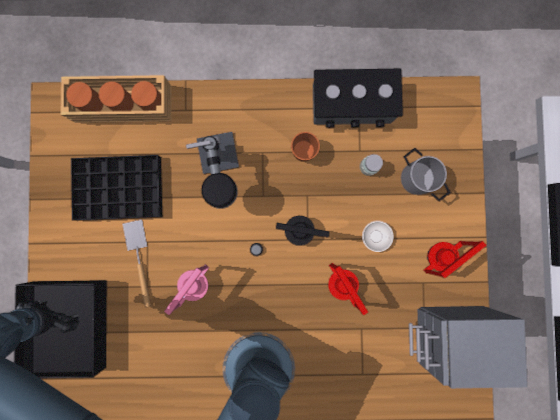

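The black-hooped strainer is at top px (302,230) and scene px (255,235). The head is at top px (219,190), with its stand at (213,145). I'll measure both from an enlarged crop and the depth.

Run:
```python
from h import *
f=load('top1');c=f['frame'][110:270,170:350,::-1]
cv2.imwrite('pics/topc.png',cv2.resize(c,None,fx=4.4,fy=3.7,interpolation=cv2.INTER_CUBIC) if 0 else cv2.resize(c,None,fx=3.7,fy=3.7,interpolation=cv2.INTER_CUBIC))
P=cloud(f)
def rep(P,xl,yl,zl,nm):
    m=(P[...,0]>xl[0])&(P[...,0]<xl[1])&(P[...,1]>yl[0])&(P[...,1]<yl[1])&(P[...,2]>zl[0])&(P[...,2]<zl[1])
    q=P[m].astype(np.float32)
    if len(q)<3: print(nm,len(q));return
    print(nm,len(q),q.mean(0),q.min(0),q.max(0))
    print('  minrect',cv2.minAreaRect(q[:,:2]),'circ',cv2.minEnclosingCircle(q[:,:2]))
    return q
print(P[230,302],P[190,219],P[145,213])
for nm in('top1','scene1'):
    P=cloud(load(nm)); print(nm)
    x,y=P[230,302,:2] if nm=='top1' else (x,y)
    rep(P,(x-110,x+110),(y-110,y+110),(180,225),'bar')
    rep(P,(x-70,x+70),(y-110,y+110),(52,65),'flange')
    a,b=cloud(load('top1'))[190,219,:2]
    rep(P,(a-70,a+55),(b-70,b+70),(203,220),'headtop')
    rep(P,(a+60,a+190),(b-90,b+90),(203,240),'standtop')
```

```text
[ 438.51340041 -136.48597788  210.09074538] [554.46954888  95.6359998  212.28779552] [682.12279429 111.23828658 215.7732287 ]
top1
bar 363 [ 434.12006 -143.27512  210.41826] [ 330.1429  -243.7488   187.09967] [459.2085   -63.552654 219.52806 ]Traceback (most recent call last):
  File "<stdin>", line 16, in <module>
  File "<stdin>", line 10, in rep
cv2.error: OpenCV(4.12.0) /io/opencv/modules/imgproc/src/convhull.cpp:143: error: (-215:Assertion failed) total >= 0 && (depth == CV_32F || depth == CV_32S) in function 'convexHull'
```

View pics/topc.png

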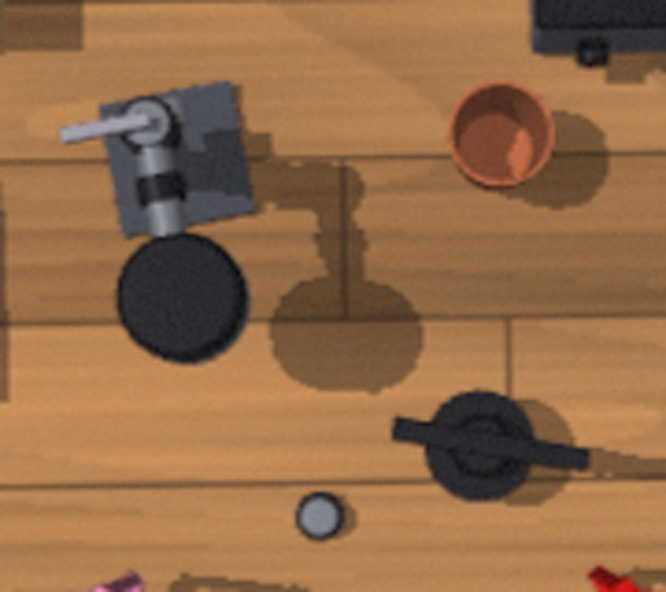

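The crop shows the strainer bar from (393,428) to (588,460), the head disc at about (183,298), the stand top at (150,122), and the small coupling at (320,515).

Run:
```python
from h import *
def sel(P,xl,yl,zl):
    m=(P[...,0]>xl[0])&(P[...,0]<xl[1])&(P[...,1]>yl[0])&(P[...,1]<yl[1])&(P[...,2]>zl[0])&(P[...,2]<zl[1])
    return np.ascontiguousarray(P[m],dtype=np.float32)
def rep(q,nm):
    print(nm,len(q),q.mean(0).round(1),'rect',np.round(np.array(sum([list(a) if not np.isscalar(a) else [a] for a in cv2.minAreaRect(q[:,:2].copy())],[])),1),'circ',cv2.minEnclosingCircle(q[:,:2].copy()))
for nm in('top1','scene1'):
    P=cloud(load(nm)); print(nm)
    q=sel(P,(390,480),(-230,-50),(185,225)); rep(q,'bar'); 
    l=cv2.fitLine(q[:,:2].copy(),cv2.DIST_HUBER,0,.01,.01).ravel();print(l,np.arctan2(l[1],l[0]), 'z',np.percentile(q[:,2],[5,50,95]))
    q=sel(P,(380,500),(-200,-70),(54,66));rep(q,'flange')
    q=sel(P,(490,605),(30,160),(205,219));rep(q,'head')
    q=sel(P,(605,740),(60,160),(207,219));rep(q,'stand')
    q=sel(P,(605,660),(60,160),(195,212));rep(q,'pipe')
    q=sel(P,(605,760),(60,170),(219,240));rep(q,'lever')
```

```text
top1
bar 346 [ 439.1 -138.7  210.6] rect [ 439.4 -138.1  150.7   18.1   79.5] circ ((438.50518798828125, -137.94760131835938), 75.36080169677734)
[ 1.8190683e-01  9.8331577e-01  4.3903940e+02 -1.3871994e+02] 1.387871 z [206.24559021 210.64554596 214.79359055]
flange 376 [ 438.2 -137.7   61. ] rect [ 436.1 -139.5   99.9   95.9   39.4] circ ((432.38671875, -134.98184204101562), 65.34550476074219)
head 918 [555.7  97.  212. ] rect [556.4  97.6  97.   96.   44.7] circ ((556.9087524414062, 98.00645446777344), 50.2048454284668)
stand 229 [664.  115.9 211.4] rect [660.2 112.1 101.9  60.3  33.3] circ ((657.92919921875, 113.82659149169922), 53.17866516113281)
pipe 186 [632.4 110.4 205.2] rect [632.7 112.1  37.2  53.3  89.2] circ ((633.405029296875, 110.8289794921875), 31.134984970092773)
lever 88 [684.2 143.  225.5] rect [679.5 142.1  24.3  54.5  15.4] circ ((686.7044677734375, 143.9717254638672), 27.5820369720459)
scene1
bar 385 [ 443.  -143.   205.2] rect [ 441.8 -137.   154.3   22.1   79.5] circ ((438.0483703613281, -136.28335571289062), 77.22797393798828)
[ 1.9565293e-01  9.8067319e-01  4.4514621e+02 -1.4193906e+02] 1.3738731 z [192.4412262  207.12442017 213.07006836]
flange 372 [ 448.6 -144.9   59.6] rect [ 444.2 -136.    97.9  101.1   34.3] circ ((443.82159423828125, -134.7459716796875), 65.54454040527344)
head 519 [560.2  94.3 211.2] rect [560.   94.1  93.8  94.9  30.7] circ ((559.647705078125, 95.99832916259766), 50.65972137451172)
stand 139 [671.7 115.6 210.9] rect [658.4 122.8  50.6 106.6  89.9] circ ((658.386474609375, 111.40227508544922), 55.0968017578125)
pipe 148 [633.3 105.7 203.6] rect [631.8 109.   57.4  38.5   8. ] circ ((631.3622436523438, 106.36080932617188), 32.46070861816406)
lever 54 [687.1 141.9 224.6] rect [686.4 143.2  12.1  56.6  11.7] circ ((685.0573120117188, 142.8992156982422), 28.57661247253418)
```

```bash
cat >> h.py <<'E'
def go(x,y,z,psi,frm=None):
    """offset/twist from measured (or given (x,y,z,psi) commanded) pose to the target"""
    s=state()
    if frm is None:
        M=R.from_quat(s['eef_rot']).as_matrix(); p=s['position']
    else:
        p=np.array(frm[:3]);c,n=np.cos(frm[3]),np.sin(frm[3]);M=np.array([[c,n,0],[n,-c,0],[0,0,-1]])
    ps=np.arctan2(M[1,0],M[0,0])
    print('off',(M.T@(np.array([x,y,z])-p)).round(2),'twist',round(ps-psi,4),'psi',round(ps,4))
E
python3 - <<'E'
from h import *
go(439.5,-138,300,-0.185,(231.2,526.5,231.3,1.1578))
# stand axis
for nm in('top1','scene1'):
    P=cloud(load(nm));P=P[(np.hypot(P[...,0]-690,P[...,1]-120)<40)&(P[...,2]>209)&(P[...,2]<219)].astype(np.float32)
    print(P.mean(0),cv2.minEnclosingCircle(P[:,:2].copy()),cv2.minAreaRect(P[:,:2].copy()))
E
```

```text
off [-525.03  457.49  -68.7 ] twist 1.3428 psi 1.1578
[686.3007  119.42343 213.31145] ((682.6600341796875, 126.56475067138672), 27.932199478149414) ((684.490478515625, 121.62942504882812), (50.39738464355469, 40.32329177856445), 39.95647048950195)
[691.5979  120.69857 212.17   ] ((681.2628784179688, 118.55945587158203), 31.178743362426758) ((683.5987548828125, 116.47518157958984), (56.89789581298828, 37.35080337524414), 43.974735260009766)
```

Emit:
{"name": "servo_tool", "arguments": {
  "rows": [
    {"claw":0,"offset":[0,0,-60],"twist":0},
    {"claw":0,"offset":[-50,45,-70],"twist":0.15},
    {"claw":0,"offset":[-100,87,-70],"twist":0.3},
    {"claw":0,"offset":[-145,127,-70],"twist":0.45},
    {"claw":0,"offset":[-190,167,-70],"twist":0.6},
    {"claw":0,"offset":[-235,207,-70],"twist":0.75},
    {"claw":0,"offset":[-280,245,-70],"twist":0.9},
    {"claw":0,"offset":[-325,285,-70],"twist":1.05},
    {"claw":0,"offset":[-370,325,-70],"twist":1.2},
    {"claw":0,"offset":[-415,365,-70],"twist":1.3},
    {"claw":0,"offset":[-460,405,-70],"twist":1.343},
    {"claw":0,"offset":[-500,440,-70],"twist":1.343},
    {"claw":0,"offset":[-524.4,457.7,-70],"twist":1.343},
    {"claw":0,"offset":[-524.4,457.7,-70],"twist":1.343},
    {"claw":0,"offset":[-524.4,457.7,-70],"twist":1.343}
  ]
}}

```text
t: 1.98
position: [438.9, -136.9, 301.0]
eef_rot: [0.996, -0.093, -0.0, -0.0]
ft_force: [-0.1, 0.3, 0.4]
finger_gap: 42.8
```

Emit:
{"name": "servo_tool", "arguments": {
  "rows": [
    {"claw":0,"offset":[0.5,0,50],"twist":0},
    {"claw":0,"offset":[0.5,0,85],"twist":0},
    {"claw":0,"offset":[0.5,0,105],"twist":0},
    {"claw":0,"offset":[0.5,0,119],"twist":0},
    {"claw":0,"offset":[0.5,0,119],"twist":0},
    {"claw":0,"offset":[0.5,0,119],"twist":0}
  ]
}}

```text
t: 2.72
position: [440.5, -137.7, 183.2]
eef_rot: [0.996, -0.093, 0.001, 0.0]
ft_force: [0.6, -0.1, -0.4]
finger_gap: 42.2
```

Run:
```python
from h import *
f=snap('scene','s2');c=f['frame'][150:290,180:330,::-1]
cv2.imwrite('pics/s2c.png',cv2.resize(c,None,fx=4,fy=4,interpolation=cv2.INTER_CUBIC))
print(state()['position'],state()['ft_force'])
```

```text
[ 440.69605079 -137.904567    183.3698876 ] [-0.57862431  0.29606042 -0.34122969]
```

View pics/s2c.png

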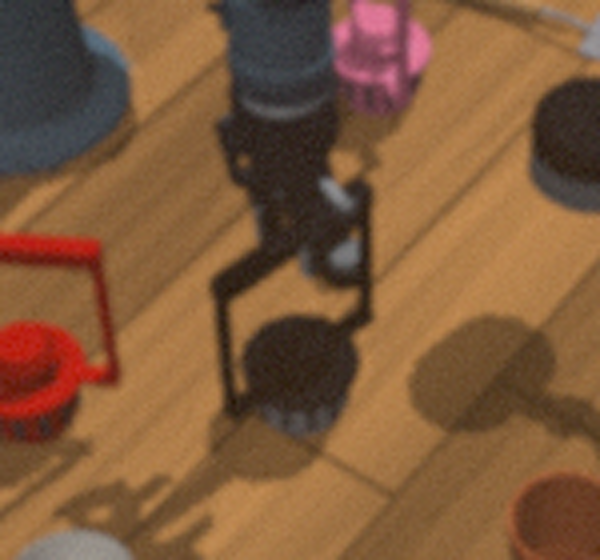

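The fingers straddle the middle of the black bar, at about (285,245) in the crop. I'll close on it.

Emit:
{"name": "servo_tool", "arguments": {
  "rows": [
    {"claw":-1,"offset":[0,0,0],"twist":0},
    {"claw":-1,"offset":[0,0,0],"twist":0},
    {"claw":-1,"offset":[0,0,0],"twist":0},
    {"claw":-1,"offset":[0,0,0],"twist":0},
    {"claw":-1,"offset":[0,0,0],"twist":0},
    {"claw":-1,"offset":[0,0,0],"twist":0}
  ],
  "grip_force": 80
}}

```text
t: 3.52
position: [440.9, -138.3, 183.2]
eef_rot: [0.996, -0.093, 0.001, 0.0]
ft_force: [1.0, -0.4, 6.3]
finger_gap: 16.4
```

Emit:
{"name": "servo_tool", "arguments": {
  "rows": [
    {"claw":-1,"offset":[0,0,-15],"twist":0},
    {"claw":-1,"offset":[0,0,-30],"twist":0},
    {"claw":-1,"offset":[0,0,-46],"twist":0},
    {"claw":-1,"offset":[0,0,-46],"twist":0},
    {"claw":-1,"offset":[0,0,-46],"twist":0}
  ]
}}

```text
t: 4.15
position: [439.1, -137.4, 227.0]
eef_rot: [0.996, -0.093, -0.001, -0.0]
ft_force: [0.1, 0.0, -3.3]
finger_gap: 16.9
```

```bash
cat >> h.py <<'E'
def sel(P,c,r,zl):
    m=(np.hypot(P[...,0]-c[0],P[...,1]-c[1])<r)&(P[...,2]>zl[0])&(P[...,2]<zl[1])
    return np.ascontiguousarray(P[m],dtype=np.float32)
E
python3 - <<'E'
from h import *
s=state();print(s['position'],s['ft_force'],s['ft_torque'],s['finger_gap'])
for n in('top','scene'):
    f=snap(n,n+'3');P=cloud(f)
    q=sel(P,(440,-138),90,(225,266)); print(n,len(q),cv2.minAreaRect(q[:,:2].copy()),np.percentile(q[:,2],[5,50,90]))
f=load('scene3')
cv2.imwrite('pics/s3c.png',cv2.resize(f['frame'][130:290,180:380,::-1],None,fx=3.7,fy=3.7,interpolation=cv2.INTER_CUBIC))
E
```

```text
[ 439.10231685 -137.40826808  227.04015822] [ 0.07798087  0.03604566 -3.25584653] [0.03427649 0.01724516 0.00384062] 16.863047740825085
top 80 ((448.57281494140625, -78.60182189941406), (31.483613967895508, 17.904844284057617), 79.73714447021484) [251.01423569 254.58991241 257.92588196]
scene 319 ((441.95733642578125, -137.76876831054688), (152.40606689453125, 42.94953918457031), 70.38157653808594) [235.25817719 250.98912048 256.55180054]
```

View pics/s3c.png

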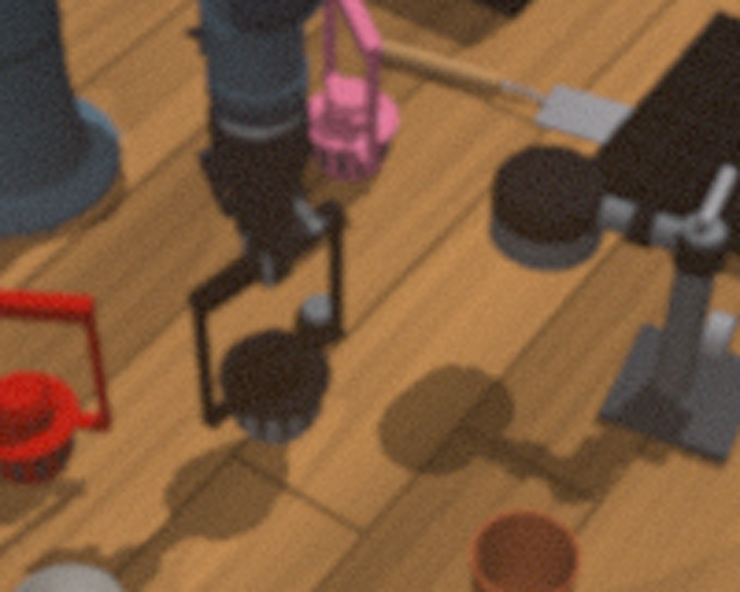

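Run:
```python
from h import *
from scipy.optimize import least_squares
for tag in('top1','scene1','top3','scene3'):
    f=load(tag);P=cloud(f);C=np.array(f['position'])
    for h,c,r,lo,nm in((212,(557.5,96.5),60,200,'head'),(60,(440,-138),60,0,'flange')):
        if nm=='flange' and '3' in tag: continue
        d=P-C; Q=C+d*((h-C[2])/d[...,2])[...,None]
        if nm=='head': m=(P[...,2]>206)&(np.hypot(Q[...,0]-c[0],Q[...,1]-c[1])<62)&(P[...,2]<218)
        else: continue
        pts=Q[m][:,:2].astype(np.float32)
        # exclude pipe side (+x of head)
        e=pts-c; a=np.arctan2(e[:,1],e[:,0])-0.18
        # boundary radius per angle bin
        B=[];bins=np.linspace(-np.pi,np.pi,37)
        cs,_,_=[None]*3
        k=np.uint8(m)*255; cn=max(cv2.findContours(k,cv2.RETR_EXTERNAL,cv2.CHAIN_APPROX_NONE)[0],key=len)[:,0]
        b=Q[cn[:,1],cn[:,0],:2]; e=b-c;a=np.arctan2(e[:,1],e[:,0])-0.18
        b=b[np.abs(a)>0.45]
        s=least_squares(lambda p:np.hypot(b[:,0]-p[0],b[:,1]-p[1])-p[2],[*c,50],loss='soft_l1')
        print(tag,nm,s.x.round(2),len(b),np.abs(s.fun).mean().round(2))
```

```text
top1 head [555.98  96.98  46.93] 86 1.21
scene1 head [559.97  94.98  45.77] 73 1.55
top3 head [555.69  97.    47.02] 89 0.95
scene3 head [560.3   94.96  45.95] 80 2.12<stdin>:7: RuntimeWarning: divide by zero encountered in divide
<stdin>:7: RuntimeWarning: invalid value encountered in multiply
```

Run:
```python
from h import *
for t in((430,72.6),(494,84.5),(558,96.3)): go(*t,229,0.183)
P=cloud(load('top1'));print(P[249,256],P[268,207],P[265,208])
```

```text
off [ -47.77 -204.68   -1.67] twist -0.369 psi -0.186
off [  12.93 -228.21   -1.79] twist -0.369 psi -0.186
off [  73.64 -251.65   -1.92] twist -0.369 psi -0.186
[381.51883334   0.56623602  20.92682183] [ 425.15068167  -54.95924183 1489.11787834] [ 3.31163950e+02  1.58362190e+02 -2.21340674e-01]
```

Emit:
{"name": "servo_tool", "arguments": {
  "rows": [
    {"claw":-1,"offset":[-5,-20,-2],"twist":0},
    {"claw":-1,"offset":[-12,-50,-2],"twist":-0.08},
    {"claw":-1,"offset":[-20,-85,-2],"twist":-0.16},
    {"claw":-1,"offset":[-28,-120,-2],"twist":-0.24},
    {"claw":-1,"offset":[-36,-155,-2],"twist":-0.32},
    {"claw":-1,"offset":[-44,-185,-2],"twist":-0.369},
    {"claw":-1,"offset":[-47.8,-204.7,-2],"twist":-0.369},
    {"claw":-1,"offset":[-47.8,-204.7,-2],"twist":-0.369},
    {"claw":-1,"offset":[-47.8,-204.7,-2],"twist":-0.369}
  ]
}}

```text
t: 5.38
position: [430.5, 71.8, 229.9]
eef_rot: [0.996, 0.091, -0.0, 0.0]
ft_force: [0.7, 0.5, -3.4]
finger_gap: 16.5
```

Run:
```python
from h import *
s=state();print(s['position'],s['ft_force'],s['ft_torque'])
go(558,96.3,228.5,0.183)
for n in('scene','top'):
    f=snap(n,n+'4')
a=load('scene4')['frame'][120:280,200:400,::-1];cv2.imwrite('pics/s4c.png',cv2.resize(a,None,fx=3.7,fy=3.7,interpolation=cv2.INTER_CUBIC))
```

```text
[430.52706741  71.760579   229.87959944] [ 0.74931406  0.46973662 -3.44708228] [-0.03518484 -0.03762534 -0.04428462]
off [129.81  -0.95   1.27] twist -0.0001 psi 0.1829
```

View pics/s4c.png

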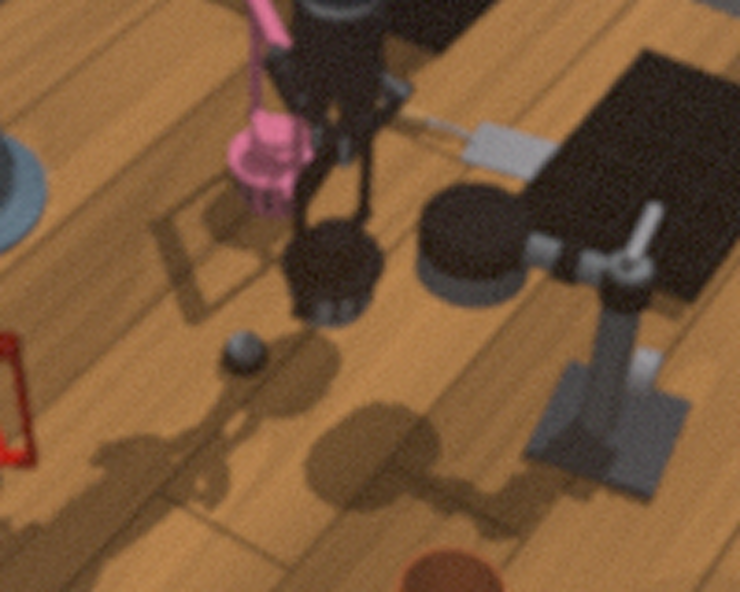

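The strainer hangs upright in front of the head, hoop in line with it. Next I move straight in along the head's x.

Emit:
{"name": "servo_tool", "arguments": {
  "rows": [
    {"claw":-1,"offset":[20,-1,1],"twist":0},
    {"claw":-1,"offset":[45,-1,1],"twist":0},
    {"claw":-1,"offset":[70,-1,1],"twist":0},
    {"claw":-1,"offset":[95,-1,1],"twist":0},
    {"claw":-1,"offset":[115,-1,1],"twist":0},
    {"claw":-1,"offset":[130,-1,1],"twist":0},
    {"claw":-1,"offset":[130,-1,1],"twist":0},
    {"claw":-1,"offset":[130,-1,1],"twist":0}
  ]
}}

```text
t: 6.48
position: [557.8, 96.3, 229.1]
eef_rot: [0.996, 0.091, -0.001, 0.0]
ft_force: [-0.7, 0.0, -3.1]
finger_gap: 16.7
```

Run:
```python
from h import *
s=state();print(s['position'],s['ft_force'],s['ft_torque'])
go(558,96.3,228.5,0.183)
for n in('scene','top'):
    f=snap(n,n+'5')
a=load('scene5')['frame'][130:260,260:420,::-1];cv2.imwrite('pics/s5c.png',cv2.resize(a,None,fx=4.6,fy=4.6,interpolation=cv2.INTER_CUBIC))
```

```text
[557.77813513  96.28560333 229.05143018] [-0.70047881  0.03114107 -3.11545265] [-0.01686991  0.01984443 -0.06739999]
off [0.22 0.03 0.55] twist -0.0008 psi 0.1822
```

View pics/s5c.png

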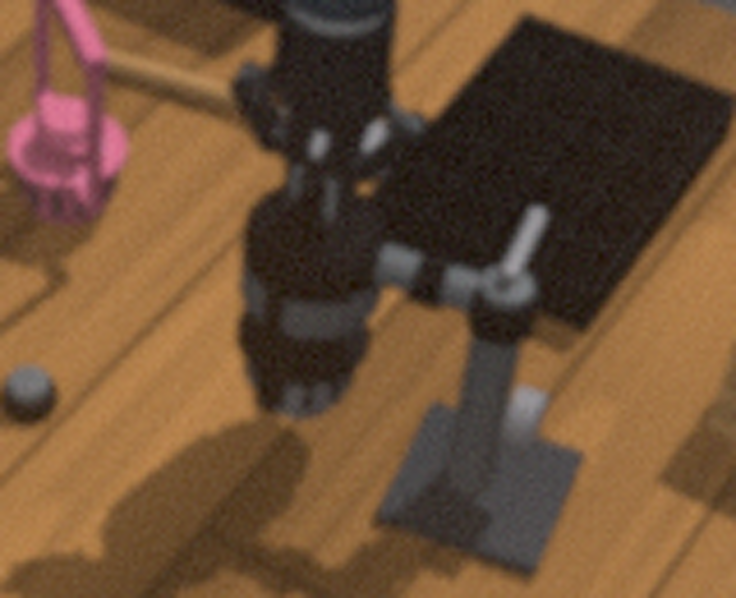

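Run:
```python
from h import *
f=load('scene5');K=np.array(f['camera_matrix']);M=R.from_quat(f['orientation']).as_matrix();C=np.array(f['position'])
def pr(p):
    q=K@(M.T@(np.array(p,float)-C));return q[:2]/q[2]
for nm,ax in (('tcp',(557.8,96.3)),('scenefit',(560.1,95)),('topfit',(555.9,97))):
  print(nm)
  for z,r in((212,50),(165,50),(105,48),(90,40),(60,40),(46.5,40)):
    pts=np.array([pr((ax[0]+r*np.cos(t),ax[1]+r*np.sin(t),z)) for t in np.linspace(0,6.28,60)])
    e=lambda u,v:((u-260)*4.6,(v-130)*4.6)
    print(z,np.round([*e(pts[:,0].min(),0)[:1],*e(pts[:,0].max(),0)[:1],e(0,pts[:,1].min())[1],e(0,pts[:,1].max())[1]]))
a=f['frame'][150:230,300:350,::-1];a=cv2.resize(cv2.convertScaleAbs(a,alpha=2,beta=10),None,fx=9,fy=7.4,interpolation=cv2.INTER_CUBIC)
cv2.imwrite('pics/s5d.png',a)
for v in(176,180,185,192,196,200,205,210,213):
    print(v,load('scene5')['frame'][v,305:350].sum(1).tolist())
```

```text
tcp
212 [238. 386. 172. 275.]
165 [235. 379. 221. 323.]
105 [233. 368. 282. 380.]
90 [243. 355. 305. 386.]
60 [241. 351. 333. 414.]
46.5 [240. 349. 345. 426.]
scenefit
212 [240. 388. 174. 277.]
165 [236. 381. 223. 326.]
105 [235. 370. 285. 383.]
90 [245. 356. 307. 389.]
60 [242. 353. 335. 417.]
46.5 [241. 351. 348. 429.]
topfit
212 [237. 384. 170. 273.]
165 [233. 377. 219. 321.]
105 [231. 366. 281. 378.]
90 [241. 353. 303. 384.]
60 [239. 349. 331. 412.]
46.5 [238. 347. 343. 425.]
176 [365, 345, 338, 348, 333, 332, 336, 327, 283, 201, 136, 121, 122, 114, 126, 99, 110, 93, 79, 113, 103, 98, 88, 91, 121, 171, 191, 198, 148, 105, 91, 127, 126, 107, 149, 122, 109, 115, 99, 78, 89, 84, 76, 65, 77]
180 [337, 347, 341, 362, 348, 344, 305, 262, 171, 99, 127, 127, 114, 113, 97, 114, 107, 96, 110, 108, 129, 86, 94, 93, 92, 102, 104, 121, 125, 110, 110, 115, 104, 121, 125, 133, 120, 109, 88, 121, 105, 78, 86, 100, 94]
185 [350, 325, 297, 294, 338, 363, 329, 288, 170, 111, 104, 103, 116, 100, 98, 94, 94, 97, 121, 128, 112, 106, 96, 113, 103, 116, 117, 123, 141, 130, 134, 124, 117, 121, 134, 123, 
[... 691 characters left out ...]
, 265, 285, 305, 303, 297, 309]
205 [369, 369, 373, 371, 366, 352, 308, 205, 127, 122, 113, 101, 108, 102, 95, 100, 96, 115, 107, 93, 125, 97, 105, 102, 89, 111, 85, 96, 93, 98, 127, 125, 132, 138, 171, 231, 301, 303, 286, 294, 290, 290, 307, 298, 315]
210 [367, 367, 378, 366, 382, 392, 370, 336, 240, 178, 139, 110, 85, 98, 88, 102, 101, 104, 106, 75, 95, 81, 110, 82, 111, 107, 89, 113, 89, 73, 101, 139, 240, 274, 301, 290, 291, 294, 294, 300, 314, 294, 292, 296, 311]
213 [385, 380, 399, 385, 382, 369, 387, 366, 328, 273, 181, 118, 92, 120, 97, 102, 110, 152, 142, 146, 147, 101, 111, 128, 165, 167, 145, 113, 135, 164, 171, 227, 269, 300, 299, 300, 308, 286, 310, 291, 289, 298, 289, 295, 279]
```

View pics/s5d.png

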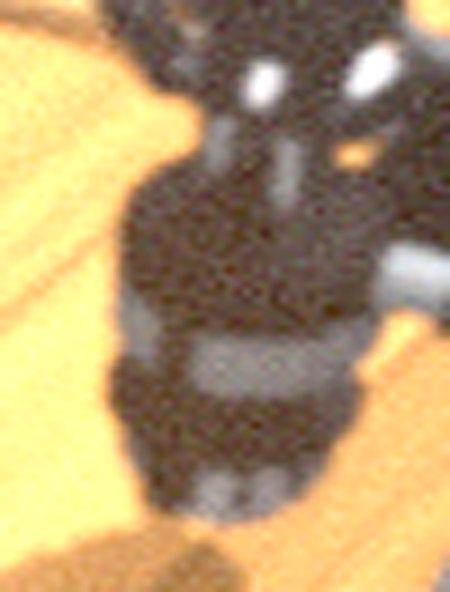

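Emit:
{"name": "servo_tool", "arguments": {
  "rows": [
    {"claw":-1,"offset":[0,0,0],"twist":0.1},
    {"claw":-1,"offset":[0,0,0],"twist":0.25},
    {"claw":-1,"offset":[0,0,0],"twist":0.4},
    {"claw":-1,"offset":[0,0,0],"twist":0.55},
    {"claw":-1,"offset":[0,0,0],"twist":0.7},
    {"claw":-1,"offset":[0,0,0],"twist":0.78},
    {"claw":-1,"offset":[0,0,0],"twist":0.78},
    {"claw":-1,"offset":[0,0,0],"twist":0.78}
  ]
}}

```text
t: 7.58
position: [558.2, 96.8, 229.4]
eef_rot: [0.956, -0.294, 0.0, -0.0]
ft_force: [-0.0, 0.6, -2.8]
finger_gap: 16.3
```

Run:
```python
from h import *
s=state();print(s['position'],s['ft_force'],s['ft_torque'])
go(558,96.3,248,-0.6)
f=snap('scene','scene6');K=np.array(f['camera_matrix']);M=R.from_quat(f['orientation']).as_matrix();C=np.array(f['position'])
I=f['frame'].sum(2)
for v in(183,185,187,196,198,205,207,209,211):
    print(v,I[v,305:350].tolist())
a=f['frame'][150:230,290:360,::-1];a=cv2.resize(cv2.convertScaleAbs(a,alpha=2,beta=10),None,fx=7.4,fy=7.4,interpolation=cv2.INTER_CUBIC)
cv2.imwrite('pics/s6d.png',a)
```

```text
[558.16265025  96.81889251 229.44222574] [-0.03361347  0.59346256 -2.81449929] [0.00247504 0.01119205 0.03430395]
off [  0.16   0.52 -18.56] twist 0.0041 psi -0.5959
183 [315, 219, 149, 129, 201, 276, 311, 273, 165, 84, 112, 110, 96, 98, 114, 102, 102, 110, 115, 89, 113, 91, 111, 108, 96, 126, 120, 118, 115, 107, 116, 129, 139, 104, 111, 132, 118, 151, 214, 238, 241, 226, 185, 146, 134]
185 [322, 227, 138, 145, 246, 329, 335, 286, 158, 108, 98, 123, 86, 106, 123, 112, 88, 78, 118, 110, 95, 97, 112, 109, 122, 133, 135, 113, 136, 143, 124, 126, 112, 116, 133, 98, 129, 199, 272, 323, 339, 340, 328, 322, 313]
187 [268, 159, 126, 162, 286, 337, 359, 278, 184, 103, 103, 121, 109, 107, 92, 109, 96, 115, 110, 112, 110, 115, 120, 113, 118, 126, 118, 123, 116, 111, 114, 127, 116, 114, 93, 117, 137, 223, 270, 261, 305, 303, 305, 329, 319]
196 [281, 163, 140, 219, 323, 365, 367, 320, 283, 208, 208, 191, 182, 189, 182, 196, 206, 196, 193, 193, 182, 172, 169, 165, 175, 161, 165, 170, 171, 173, 171, 167, 194, 177, 165, 163, 173, 165, 184, 161, 120, 90, 139, 228, 251]
198 [264, 157, 138, 242, 330, 3
[... 379 characters left out ...]
, 310, 294, 284, 299, 303, 295, 306]
207 [154, 112, 93, 103, 103, 104, 80, 113, 120, 99, 109, 111, 115, 120, 88, 117, 106, 117, 97, 98, 107, 85, 112, 107, 105, 115, 125, 92, 106, 100, 114, 119, 114, 132, 177, 248, 293, 295, 283, 298, 294, 306, 295, 305, 300]
209 [236, 187, 145, 176, 198, 247, 273, 289, 265, 205, 143, 118, 105, 79, 93, 82, 94, 95, 114, 87, 116, 89, 115, 82, 106, 104, 104, 109, 100, 107, 99, 134, 133, 191, 247, 286, 290, 305, 287, 281, 306, 300, 311, 282, 302]
211 [335, 347, 335, 363, 382, 375, 373, 366, 331, 260, 184, 166, 153, 126, 118, 120, 128, 112, 106, 124, 72, 119, 118, 87, 99, 98, 77, 86, 97, 86, 77, 127, 203, 273, 298, 297, 303, 304, 297, 305, 310, 293, 298, 295, 291]
```

View pics/s6d.png

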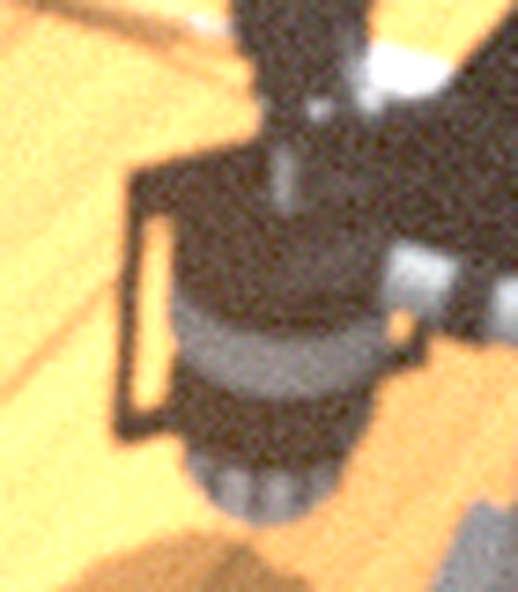

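Emit:
{"name": "servo_tool", "arguments": {
  "rows": [
    {"claw":-1,"offset":[-0.6,1.6,-5],"twist":0},
    {"claw":-1,"offset":[-0.6,1.6,-10],"twist":0},
    {"claw":-1,"offset":[-0.6,1.6,-15],"twist":0},
    {"claw":-1,"offset":[-0.6,1.6,-18],"twist":0},
    {"claw":-1,"offset":[-0.6,1.6,-20],"twist":0},
    {"claw":-1,"offset":[-0.6,1.6,-20],"twist":0},
    {"claw":-1,"offset":[-0.6,1.6,-20],"twist":0}
  ]
}}

```text
t: 8.5
position: [556.9, 95.9, 249.1]
eef_rot: [0.956, -0.294, -0.0, 0.0]
ft_force: [-0.2, 0.3, -4.0]
finger_gap: 16.6
```

Emit:
{"name": "servo_tool", "arguments": {
  "rows": [
    {"claw":-1,"offset":[0,0,-1],"twist":0},
    {"claw":-1,"offset":[0,0,-2],"twist":0},
    {"claw":-1,"offset":[0,0,-2],"twist":0}
  ]
}}

```text
t: 8.88
position: [557.0, 96.0, 251.3]
eef_rot: [0.956, -0.294, -0.0, -0.0]
ft_force: [1.1, 0.9, -4.8]
finger_gap: 16.8
```

Emit:
{"name": "servo_tool", "arguments": {
  "rows": [
    {"claw":-1,"offset":[0,0,-0.5],"twist":0},
    {"claw":-1,"offset":[0,0,-1],"twist":0},
    {"claw":-1,"offset":[0,0,-1],"twist":0}
  ]
}}

```text
t: 9.25
position: [556.9, 96.1, 252.1]
eef_rot: [0.956, -0.294, -0.0, -0.0]
ft_force: [-1.3, 1.1, -5.3]
finger_gap: 16.8
```

```bash
python3 -c "
from h import *
s=state();print(s['position'],s['ft_force'],s['ft_torque'])"
```

```text
[556.89827957  96.08380789 252.13810395] [-1.33751158  1.08700875 -5.25538515] [0.33153913 0.04606508 0.03300901]
```

Emit:
{"name": "servo_tool", "arguments": {
  "rows": [
    {"claw":-1,"offset":[0,0,-0.5],"twist":0},
    {"claw":-1,"offset":[0,0,-1],"twist":0},
    {"claw":-1,"offset":[0,0,-1],"twist":0}
  ]
}}

```text
t: 9.62
position: [556.8, 96.0, 252.4]
eef_rot: [0.956, -0.294, -0.001, 0.0]
ft_force: [1.7, 2.7, -13.4]
finger_gap: 16.5
```

```bash
python3 -c "
from h import *
s=state();print(s['position'],s['ft_force'],s['ft_torque'])"
```

```text
[556.81852109  95.96636061 252.39694971] [  1.7157615    2.74642493 -13.44699663] [ 0.39532872 -0.43741764 -0.03835157]
```

Emit:
{"name": "servo_tool", "arguments": {
  "rows": [
    {"claw":-1,"offset":[0,-0.7,0],"twist":-0.03},
    {"claw":-1,"offset":[0,-0.7,0],"twist":-0.06},
    {"claw":-1,"offset":[0,-0.7,0],"twist":-0.06}
  ]
}}

```text
t: 10.0
position: [556.7, 96.4, 252.7]
eef_rot: [0.964, -0.265, -0.001, 0.0]
ft_force: [-0.0, 0.8, -13.9]
finger_gap: 16.7
```

```bash
cat > st.py <<'E'
from h import *
s=state();M=R.from_quat(s['eef_rot']).as_matrix();print(s['t'],s['position'].round(2),'psi',np.arctan2(M[1,0],M[0,0]).round(3),s['ft_force'].round(1),s['ft_torque'].round(2))
E
python3 st.py
```

```text
10.0 [556.72  96.35 252.68] psi -0.536 [ -0.    0.8 -13.9] [ 0.15  0.08 -0.01]
```

Emit:
{"name": "servo_tool", "arguments": {
  "rows": [
    {"claw":-1,"offset":[0,0,0],"twist":-0.03},
    {"claw":-1,"offset":[0,0,0],"twist":-0.06},
    {"claw":-1,"offset":[0,0,0],"twist":-0.06}
  ]
}}

```text
t: 10.38
position: [557.4, 96.6, 253.6]
eef_rot: [0.972, -0.236, 0.0, -0.0]
ft_force: [-0.4, 1.4, -11.3]
finger_gap: 16.8
```

```bash
python3 st.py
```

```text
10.375 [557.4   96.57 253.65] psi -0.476 [ -0.4   1.4 -11.3] [ 0.28  0.42 -0.08]
```

Emit:
{"name": "servo_tool", "arguments": {
  "rows": [
    {"claw":-1,"offset":[0,0,-0.5],"twist":0},
    {"claw":-1,"offset":[0,0,-1],"twist":0},
    {"claw":-1,"offset":[0,0,-1],"twist":0}
  ]
}}

```text
t: 10.75
position: [557.4, 96.8, 255.1]
eef_rot: [0.972, -0.236, 0.0, -0.0]
ft_force: [-4.0, 2.5, -4.3]
finger_gap: 16.6
```

```bash
python3 st.py
```

```text
10.75 [557.38  96.76 255.06] psi -0.476 [-4.   2.5 -4.3] [0.44 1.04 0.15]
```

Emit:
{"name": "servo_tool", "arguments": {
  "rows": [
    {"claw":-1,"offset":[-0.5,0,-1],"twist":0},
    {"claw":-1,"offset":[-0.8,0,-2],"twist":0},
    {"claw":-1,"offset":[-0.8,0,-2],"twist":0}
  ]
}}

```text
t: 11.12
position: [556.9, 96.8, 256.5]
eef_rot: [0.972, -0.236, 0.0, -0.0]
ft_force: [-1.9, 0.7, -5.9]
finger_gap: 16.8
```

```bash
python3 st.py
```

```text
11.125 [556.94  96.77 256.47] psi -0.477 [-1.9  0.7 -5.9] [0.31 0.67 0.19]
```

Emit:
{"name": "servo_tool", "arguments": {
  "rows": [
    {"claw":-1,"offset":[-0.3,0,-1],"twist":-0.01},
    {"claw":-1,"offset":[-0.3,0,-2],"twist":-0.02},
    {"claw":-1,"offset":[-0.3,0,-3],"twist":-0.02},
    {"claw":-1,"offset":[-0.3,0,-4],"twist":-0.02},
    {"claw":-1,"offset":[-0.3,0,-4],"twist":-0.02}
  ]
}}

```text
t: 11.75
position: [556.8, 96.8, 260.1]
eef_rot: [0.974, -0.227, 0.0, 0.0]
ft_force: [0.4, -0.2, -9.5]
finger_gap: 16.8
```

```bash
python3 st.py
```

```text
11.75 [556.78  96.82 260.07] psi -0.457 [ 0.4 -0.2 -9.5] [ 0.01 -0.14  0.04]
```

Emit:
{"name": "servo_tool", "arguments": {
  "rows": [
    {"claw":-1,"offset":[0,0,-2],"twist":0},
    {"claw":-1,"offset":[0,0,-4],"twist":0},
    {"claw":-1,"offset":[0,0,-6],"twist":0},
    {"claw":-1,"offset":[0,0,-8],"twist":0},
    {"claw":-1,"offset":[0,0,-9],"twist":0},
    {"claw":-1,"offset":[0,0,-10],"twist":0},
    {"claw":-1,"offset":[0,0,-10],"twist":0},
    {"claw":-1,"offset":[0,0,-10],"twist":0}
  ]
}}

```text
t: 12.75
position: [556.5, 96.9, 270.2]
eef_rot: [0.974, -0.227, 0.0, 0.0]
ft_force: [3.1, -0.9, -13.7]
finger_gap: 16.3
```

```bash
python3 st.py
python3 - <<'E'
from h import *
f=snap('scene','s7');P=cloud(f);print(state()['position'])
a=f['frame'][130:240,280:380,::-1];cv2.imwrite('pics/s7c.png',cv2.resize(cv2.convertScaleAbs(a,alpha=2,beta=10),None,fx=5.4,fy=5.4,interpolation=cv2.INTER_CUBIC))
E
```

```text
12.75 [556.5   96.88 270.19] psi -0.457 [  3.1  -0.9 -13.7] [-0.21 -0.77  0.08]
[556.512776    96.90796061 270.2162934 ]
```

View pics/s7c.png

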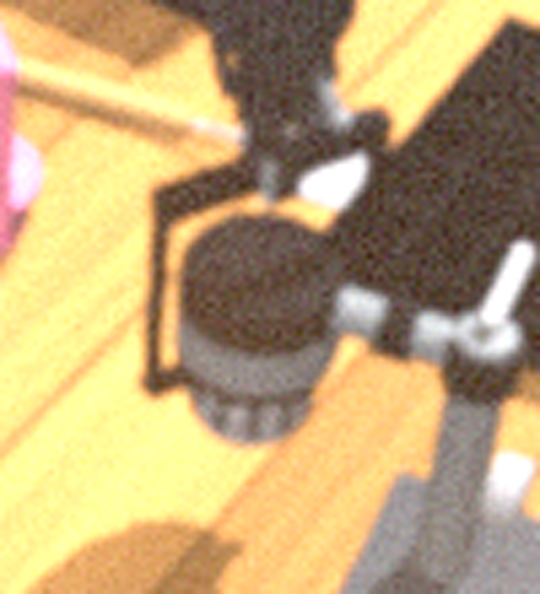

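Emit:
{"name": "servo_tool", "arguments": {
  "rows": [
    {"claw":-1,"offset":[0.5,0,0],"twist":-0.05},
    {"claw":-1,"offset":[0.6,0,0],"twist":-0.12},
    {"claw":-1,"offset":[0.6,0,0],"twist":-0.2},
    {"claw":-1,"offset":[0.6,0,0],"twist":-0.2}
  ]
}}

```text
t: 13.3
position: [556.5, 97.0, 270.3]
eef_rot: [0.992, -0.128, -0.001, -0.0]
ft_force: [1.8, -0.3, -12.8]
finger_gap: 16.8
```

```bash
python3 st.py
```

```text
13.3 [556.47  96.99 270.25] psi -0.258 [  1.8  -0.3 -12.8] [-0.02 -0.32  0.1 ]
```

Turning freely above the ledge. I continue to about 0.9 rad.

Emit:
{"name": "servo_tool", "arguments": {
  "rows": [
    {"claw":-1,"offset":[0,0,0],"twist":-0.08},
    {"claw":-1,"offset":[0,0,0],"twist":-0.16},
    {"claw":-1,"offset":[0,0,0],"twist":-0.24},
    {"claw":-1,"offset":[0,0,0],"twist":-0.32},
    {"claw":-1,"offset":[0,0,0],"twist":-0.4},
    {"claw":-1,"offset":[0,0,0],"twist":-0.48},
    {"claw":-1,"offset":[0,0,0],"twist":-0.56},
    {"claw":-1,"offset":[0,0,0],"twist":-0.64},
    {"claw":-1,"offset":[0,0,0],"twist":-0.7},
    {"claw":-1,"offset":[0,0,0],"twist":-0.7}
  ]
}}

```text
t: 14.55
position: [557.4, 97.2, 270.3]
eef_rot: [0.976, 0.219, 0.0, -0.001]
ft_force: [3.1, 1.5, -15.9]
finger_gap: 16.7
```

```bash
python3 st.py
```

```text
14.55 [557.35  97.21 270.29] psi 0.442 [  3.1   1.5 -15.9] [ 0.36 -1.07  0.03]
```

Emit:
{"name": "servo_tool", "arguments": {
  "rows": [
    {"claw":-1,"offset":[0,0,0],"twist":-0.02},
    {"claw":-1,"offset":[0,0,0],"twist":-0.04},
    {"claw":-1,"offset":[0,0,0],"twist":-0.06},
    {"claw":-1,"offset":[0,0,0],"twist":-0.06}
  ]
}}

```text
t: 15.05
position: [557.3, 97.0, 270.2]
eef_rot: [0.968, 0.249, 0.0, -0.0]
ft_force: [5.2, 2.7, -16.2]
finger_gap: 16.2
```

```bash
python3 st.py
```

```text
15.05 [557.29  96.99 270.24] psi 0.503 [  5.2   2.7 -16.2] [ 0.62 -1.23 -0.14]
```

Emit:
{"name": "servo_tool", "arguments": {
  "rows": [
    {"claw":-1,"offset":[0.9,0,0],"twist":-0.01},
    {"claw":-1,"offset":[0.9,0,0],"twist":-0.03},
    {"claw":-1,"offset":[0.9,0,0],"twist":-0.03}
  ]
}}

```text
t: 15.42
position: [557.6, 97.2, 270.3]
eef_rot: [0.965, 0.264, -0.0, -0.0]
ft_force: [3.2, 2.1, -15.6]
finger_gap: 16.4
```

```bash
python3 st.py
```

```text
15.425 [557.63  97.2  270.25] psi 0.534 [  3.2   2.1 -15.6] [ 0.45 -0.91 -0.01]
```

Emit:
{"name": "servo_tool", "arguments": {
  "rows": [
    {"claw":-1,"offset":[0.3,0,1],"twist":0},
    {"claw":-1,"offset":[0.3,0,2],"twist":0},
    {"claw":-1,"offset":[0.3,0,3],"twist":0},
    {"claw":-1,"offset":[0.3,0,4],"twist":0},
    {"claw":-1,"offset":[0.3,0,4],"twist":0}
  ]
}}

```text
t: 16.05
position: [558.1, 97.4, 267.1]
eef_rot: [0.965, 0.263, 0.0, 0.0]
ft_force: [-0.6, 1.5, -5.1]
finger_gap: 16.5
```

```bash
python3 st.py
```

```text
16.05 [558.06  97.38 267.06] psi 0.533 [-0.6  1.5 -5.1] [ 0.37  0.13 -0.03]
```

Emit:
{"name": "servo_tool", "arguments": {
  "rows": [
    {"claw":-1,"offset":[0,0,-0.5],"twist":-0.02},
    {"claw":-1,"offset":[0,0,-0.5],"twist":-0.04},
    {"claw":-1,"offset":[0,0,-0.5],"twist":-0.04}
  ]
}}

```text
t: 16.42
position: [558.1, 97.3, 266.1]
eef_rot: [0.959, 0.283, -0.0, -0.0]
ft_force: [1.4, 1.8, -12.5]
finger_gap: 16.6
```

```bash
python3 st.py
```

```text
16.425 [558.08  97.3  266.14] psi 0.573 [  1.4   1.8 -12.5] [ 0.47 -0.54 -0.06]
```

The load came back and the bar sank, so the lugs are over the pockets. Lowering.

Emit:
{"name": "servo_tool", "arguments": {
  "rows": [
    {"claw":-1,"offset":[0,0,0.8],"twist":0},
    {"claw":-1,"offset":[0,0,1.6],"twist":0},
    {"claw":-1,"offset":[0,0,2],"twist":0},
    {"claw":-1,"offset":[0,0,2],"twist":0}
  ]
}}

```text
t: 16.92
position: [558.1, 97.3, 264.8]
eef_rot: [0.959, 0.283, 0.0, -0.0]
ft_force: [1.6, 0.9, -9.9]
finger_gap: 16.6
```

```bash
python3 st.py
```

```text
16.925 [558.07  97.29 264.81] psi 0.573 [ 1.6  0.9 -9.9] [ 0.32 -0.42 -0.07]
```

Emit:
{"name": "servo_tool", "arguments": {
  "rows": [
    {"claw":-1,"offset":[0,0,0.8],"twist":0},
    {"claw":-1,"offset":[0,0,1.5],"twist":0},
    {"claw":-1,"offset":[0,0,1.5],"twist":0}
  ]
}}

```text
t: 17.3
position: [558.1, 97.3, 263.4]
eef_rot: [0.959, 0.283, 0.0, 0.0]
ft_force: [1.7, 1.3, -9.4]
finger_gap: 16.8
```

```bash
python3 st.py
```

```text
17.3 [558.09  97.29 263.36] psi 0.573 [ 1.7  1.3 -9.4] [ 0.31 -0.4  -0.03]
```

Emit:
{"name": "servo_tool", "arguments": {
  "rows": [
    {"claw":-1,"offset":[0,0,0.7],"twist":0},
    {"claw":-1,"offset":[0,0,1.2],"twist":0},
    {"claw":-1,"offset":[0,0,1.2],"twist":0}
  ]
}}

```text
t: 17.68
position: [558.3, 97.3, 263.2]
eef_rot: [0.959, 0.283, 0.001, 0.0]
ft_force: [-1.4, 1.7, 0.9]
finger_gap: 16.6
```

```bash
python3 st.py
```

```text
17.675 [558.27  97.34 263.17] psi 0.573 [-1.4  1.7  0.9] [ 0.28  0.32 -0.02]
```

Load is zero at TCP 263.2. That is 11 mm above the missed-lug contact at 252.2, so the bar is at 280 mm, which is the locked height. Releasing.

Emit:
{"name": "servo_tool", "arguments": {
  "rows": [
    {"claw":-0.5,"offset":[0,0,0],"twist":0},
    {"claw":-0.3,"offset":[0,0,0],"twist":0},
    {"claw":0,"offset":[0,0,0],"twist":0},
    {"claw":0,"offset":[0,0,0],"twist":0},
    {"claw":0,"offset":[0,0,0],"twist":0}
  ]
}}

```text
t: 18.3
position: [558.1, 97.3, 262.1]
eef_rot: [0.959, 0.283, 0.0, 0.0]
ft_force: [-0.6, 0.3, 0.2]
finger_gap: 42.7
```

```bash
python3 st.py
```

```text
18.3 [558.08  97.26 262.12] psi 0.573 [-0.6  0.3  0.2] [-0.03 -0.02  0.04]
```

Emit:
{"name": "servo_tool", "arguments": {
  "rows": [
    {"claw":0,"offset":[0,0,-10],"twist":0},
    {"claw":0,"offset":[0,0,-30],"twist":0},
    {"claw":0,"offset":[0,0,-60],"twist":0},
    {"claw":0,"offset":[0,0,-90],"twist":0},
    {"claw":0,"offset":[0,0,-90],"twist":0},
    {"claw":0,"offset":[0,0,-90],"twist":0}
  ]
}}

```text
t: 19.05
position: [558.1, 97.3, 351.9]
eef_rot: [0.959, 0.283, 0.0, 0.0]
ft_force: [0.9, 0.1, -1.4]
finger_gap: 42.7
```

```bash
python3 st.py
python3 - <<'E'
from h import *
f=snap('scene','s8');P=cloud(f)
q=sel(P,(558,97),95,(260,300));print(len(q),cv2.minAreaRect(q[:,:2].copy()),np.percentile(q[:,2],[5,50,90]))
a=f['frame'][110:240,260:420,::-1];cv2.imwrite('pics/s8c.png',cv2.resize(cv2.convertScaleAbs(a,alpha=1.6,beta=10),None,fx=4.6,fy=4.6,interpolation=cv2.INTER_CUBIC))
snap('top','t8')
E
```

```text
19.05 [558.13  97.3  351.86] psi 0.573 [ 0.9  0.1 -1.4] [-0.03  0.01 -0.02]
250 ((557.8330078125, 95.64913940429688), (18.399681091308594, 153.73223876953125), 32.95809555053711) [271.70452881 288.46736145 291.88869019]
```

View pics/s8c.png

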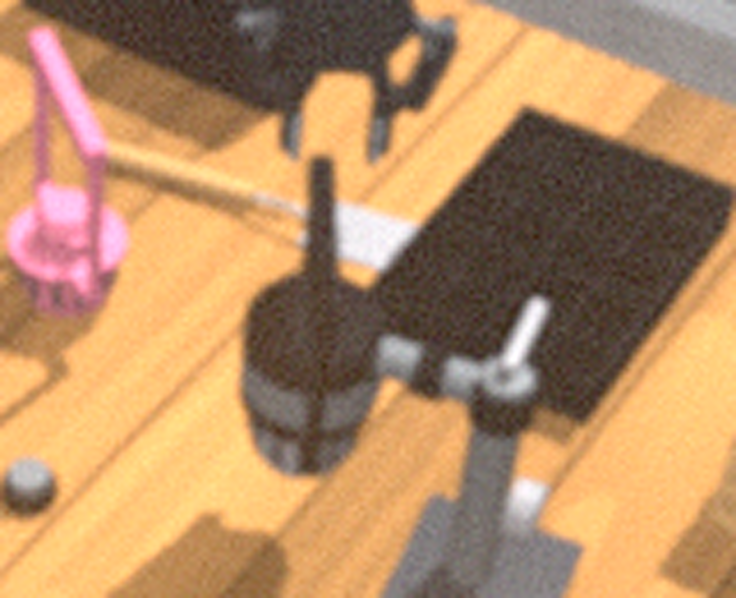

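View pics/t8.png

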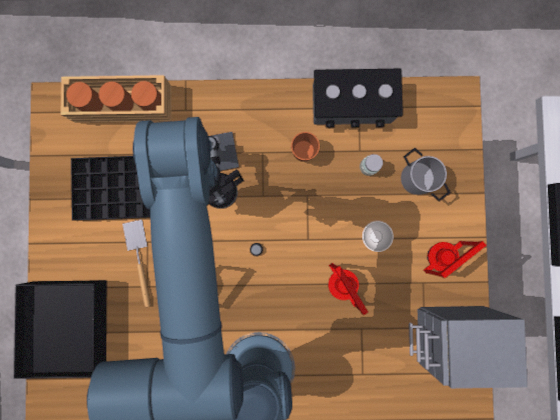

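The scene crop shows the strainer hanging under the head, with its bar at (320,160)–(318,290) and the fingers clear above it. The top view shows the bystanders where they were. I'll check that the bar is level, then hand in.

Run:
```python
from h import *
P=cloud(load('s8'));q=sel(P,(558,97),82,(284,297));t=(q[:,:2]-[558,96])@np.array([-np.sin(.573),np.cos(.573)])
print(len(q),np.polyfit(t,q[:,2],1),np.median(q[:,2]))
s=state();print(s['position'],s['ft_force'])
print(job_done())
```

```text
208 [8.92299049e-04 2.89114943e+02] 288.9407
[557.58185195  97.26682979 351.01849839] [ 0.0689608  -0.94686249  0.04195817]
the job is handed in; nothing more can be done
None
```

The strainer is hanging by itself in the filter head with its lugs in the lock pockets, and I handed the job in at about 19 s of the 72 s allowed.

**What I did:** I gripped the black hoop, brought it round the head from the -x side and swept it lightly against the collar. The lugs found the slots with the bar's y at about -0.66 rad from the head's. I then pushed up to about 287 mm and turned it about 1.03 rad counter-clockwise. The first let-down, at about 0.99 rad, landed on the ledge, so I turned 0.04 rad further and it dropped in. I then let go and lifted the gripper clear.

**Last checks:**
- **Height:** the load went to zero with the bar's middle at about 280 mm by the arm. The camera puts it at about 279 mm after release.
- **Level:** the bar's slope along its length is about 0.001 rad. I did not measure tilt across the bar.
- **Centring:** the bar's centre measures (557.8, 95.6). My head estimate is (558, 96), but the two cameras disagree on it by about 4 mm, so this check is only good to about 2 mm.
- **Forces:** wrist force stayed at about 16 N or less at every reading, against the 60 N and 120 N limits. I did not read it between move calls.
- **Bystanders:** the ones I could see had not moved in the pictures. The arm hid part of the cell tray in the last top view.

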